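Grease the belt-side bearing of the extraction fan

TASK

Grease the fan shaft's belt-side bearing: take the push-type grease gun out of the tool stand and press its coupler squarely onto the tilted grease nipple of the pillow block that sits next to the grooved belt pulley, until the coupler snaps fully home. Then keep pushing along the nipple's axis so that the gun goes in against its spring by well over half of its stroke, and finish while still gripping the gun and holding it pressed in like that: do not let go or put it down. Leave the other things on the bench where they are.

Things in the scene. Friction and masses are not known exactly. Their poses are not given: they have to be found in the camera images.
- gun: push-type grease gun, coupler down in one hole of the stand: aluminium barrel 30 mm thick (z = 15 to 88 mm) between knurled dark caps 34 mm across (front z = 0 to 15, sits in the hole; rear 88 to 100, vent to 103). Origin: centre of the front cap's underside; z along the gun's axis away from the coupler. A 10 mm steel tube below carries the coupler. 0.34 kg.
- gun_grip (a point): place to grip the barrel: on the gun's axis, 64 mm above the gun's origin (49 mm above the top face of the stand while the gun stands in it).
- mouth (a point): centre of the coupler's mouth, 62 mm below the gun's origin; z as the gun's. Steel, 18 mm thick; funnel 15 mm wide narrows in 3 mm to a 10 mm bore, bottom at 12.5 mm. Four sprung jaws 5 mm inside snap behind the nipple's head at about 5 to 8 N. Along the nipple's z the mouth is about 15 mm above the nipple's origin when the jaws touch the head, about 7 mm when fully home.
- nozzle (a joint): how far the nozzle tube with the coupler is pushed into the gun, m: 0 = spring out (start), 0.016 = end stop. The spring pushes back with 10 N at 0, rising by 0.7 N per mm (21 N at the stop), so the coupler snaps on before the gun goes in.
- nipple_left: brass grease nipple on the left pillow block (unit's +y end, the robot's left). Fixed. Origin: centre of its foot on the housing; z is the nipple's axis, pointing out of the housing, up and towards the robot, 35 degrees from vertical. Hexagon 11 mm across up to z = 5 mm, neck 5 mm thick, rounded head 8 mm in diameter, tip at z = 20 mm.
- nipple_right: brass grease nipple on the right pillow block (unit's -y end, the robot's right). Fixed. Origin: centre of its foot on the housing; z is the nipple's axis, pointing out of the housing, up and towards the robot, 35 degrees from vertical. Hexagon 11 mm across up to z = 5 mm, neck 5 mm thick, rounded head 8 mm in diameter, tip at z = 20 mm.
- pulley: aluminium belt pulley with one V groove round its rim and five round holes in its web, 90 mm in diameter, 24 mm wide, on one end of the fan shaft (left or right). Origin: its centre, on the shaft; y along the shaft. It is 60 mm along the shaft from the nipple beside it and 190 mm from the other one. Fixed.
- impeller: sheet-steel fan wheel with 28 blades round its rim, 146 mm in diameter, 50 mm wide, on the shaft's other end. Origin: its centre, on the shaft. Fixed.
- fan_unit: fixed bearing pedestal of the extraction fan: green plate stand with two grey pillow blocks (each 127 x 38 mm foot, housing 66 mm across) 130 mm apart and a 20 mm shaft 310 mm long, 88 mm above the bench. Origin: on the bench, under the middle of the shaft; y along the shaft, z up; both nipples lean towards its -x.
- stand: fixed dark steel tool stand, 74 x 170 x 80 mm, two tool holes 36 mm wide, 100 mm apart along its y. Origin: on the bench under its centre. A ledge 15 mm down in each hole, with a 22 mm opening, carries the tool: the gun's origin is 65 mm above the bench, and the gun must be lifted 80 mm to come clear.
- driver: nut driver with a black handle 34 mm across, 100 mm high, in the stand's other hole. Leave alone. Origin: underside of its handle.
- tape: roll of masking tape, 96 mm across, 25 mm high. Leave alone. Origin: centre of its underside.
- wrench: steel wrench 170 mm long, lying near the robot. Leave alone. Origin near its middle.
- jar_a: glass jar with a white cap, 60 mm across, 75 mm high. Leave alone. Origin: centre of its underside.
- jar_b: paint jar with a white cap, 60 mm across, 75 mm high. Leave alone. Origin: centre of its underside.
- tin: steel tin, 84 mm across, 110 mm high. Leave alone. Origin: centre of its underside.
- cup: white plastic paint cup, 68 mm across, 60 mm high. Leave alone. Origin: centre of its underside.
- brush: wooden brush, 180 mm long. Leave alone. Origin near its middle.
Not all that is in view belongs to the job. What is shaped like the gun but orange is not meant.

How it is judged:
By the outcome, as a careful person would: the job done as asked, in the order asked, and still so for the second after the job is handed in, while the arm keeps its last pose, push and grip.
It also fails if it takes over 45 s, if anything falls off the work surface, if the arm or the gripper's body presses on something with over 40 N, if the wrist force passes 120 N, or if a joint passes its speed limit or range.

ROBOT

A 6-joint arm with a two-finger parallel gripper is mounted at the origin on the work surface. World frame = base frame: x ahead of the robot, y to its left, z up, the work surface at z = 0. Lengths are in m, angles in rad, forces in N, time in s.
With the tool pointing down it reaches from about 0.3 to 0.775 m from the base axis. Payload 14.6 kg.
Tool frame: the origin (TCP) lies on the mounting face of the last link; the fingertips stand 199 mm ahead of it and the grasp point (between the pads) lies 180 mm ahead of it; z points along the fingers, y is the line along which they close (so a half turn about z gives the same grasp; the last joint's range is limited). The gripper opens to 94 mm and grips with 3 to 60 N. Pads are 16 mm wide; open, the fingers measure 119 mm over their backs; the gripper's body (75 mm by 177 mm) begins 78 mm behind the grasp point.
Start: joints at [1.138, 0.3, 1.521, -0, 1.321, -0.067], TCP at [0.197, 0.514, 0.405] pointing down, gripper open.
Joint ranges: [-3.03, 3.03], [-0.79, 2.21], [0.23, 2.52], [-1.04, 4.18], [0, 3.07], [-2.55, 2.55]. Speed limits (rad/s): [2.22, 2.22, 2.57, 3.14, 3.14, 3.14].

INTERFACE

Orientations are given as [roll, pitch, yaw] about the fixed x, y, z axes, in that order (R = Rz(yaw) Ry(pitch) Rx(roll)).
In Python, from station import telemetry, cams, workorder, finder gives the robot as it stands.
- The arm moves only by the tool jog_arm, never from a script. Its argument "rows" is a list of rows, each an object with "gripper": the finger opening in m, from 0 to 0.094; "slide": the shift along the tool's x, y, z in m, a list of three; "spin": the turn about the tool's z in rad. In form: [{"gripper": gripper, "slide": [tx, ty, tz], "spin": spin}, ...]. A call has 1 to 8 rows; each row is the pose to reach, as a shift and turn from the pose commanded when the call began, along the tool's axes at that moment; what a row does not reach only later rows make up. A row lasts 1/10 s, in which the tool goes at most 50 mm and 8.59 degrees, less where a joint would pass 70% of its speed; a pose out of reach is approached as far as the arm can. A call with a gripper value outside its range is refused whole. The fingers move at their own pace and stop on an object; "squeeze" is the grip in N (left out, the last holds). Time passes only in rows, so rows that repeat a pose let the fingers close. It gives the time, the measured TCP pose, the force, the opening and the grip force at its end, in the units of the state.
- telemetry.get_obs(): the state, without advancing time (a new reading comes with each control period).
- cams.camera(name): name is "scene" or "top" or "wrist"; returns (picture, depth): 420x560x3 uint8, red, green, blue; 420x560 float32, m along the optical axis (not along the pixel's ray), 0 where there is no reading.
- cams.camera_info(name): a dict with "camera_matrix" (3x3 intrinsics, pixels), "k1" (the pictures are not rectified: a ray, as slopes to the right and down, at radius r is drawn at 1 + k1 r^2 times it, then the intrinsics apply), "R" (3x3) and "t" (3): a world point X has camera coordinates R X + t; the wrist camera has in their place "tool_from_camera" (4x4, takes a point from camera to tool coordinates, whose origin is the TCP and whose axes are the flange's). Camera axes: x right, y down, z forward; pixel columns grow to the right and rows downward; lengths in m; the calibration is good to about 2 mm. A picture is of the moment at which its call begins: read the wrist's pose just before it. camera_info takes no time and is no camera call.
- workorder.hand_in(): hands the job in; it is judged then, once.
Trained networks look in the newest picture that a camera, given by its name, has taken for a name from the list of things; names that differ only in an ending like _2 or _b are one class to them, and where a whole thing is asked for, a point or a joint stands for the part that bears it (a point fixed in the world has none). Each returns a list of dicts, best first, with "confidence" (0 to 1); they miss things now and then, are a little off and sometimes report something else, mostly with a low value. They report only what shows in the picture. A call takes as long as a camera call. They do not tell look-alikes from the thing itself.
- finder.find_in(target, camera): "point" ([x, y, z] in m, in world coordinates, good to about 4 mm: the middle of the surface that is visible of it).
- finder.masks_of(target, camera): "region" (420x560 bool, what is visible of it).
The state is a dict: "time_s": time; "qpos": joint angles; "joint_vel": joint speeds; "tau": joint torques, N m; "ee_pos": TCP position; "eef_rot": TCP orientation; "force": force on the tool from outside, world axes, zero at the start; "moment": the same for the moment, N m; "grip_width": finger opening in m; "grip_force": force on a finger pad.
Only numpy, scipy, OpenCV 4.12 (cv2) and the standard library are available. Lean on these libraries where they do the work, as an engineer would, in place of code of your own. Each camera call takes 0.05 s, during which the arm holds its last target. There are 200 camera calls.

## Working session

There is one attempt and no reset: what is moved stays moved. The work goes in short steps, Python scripts to look and compute and a tool call to move; the robot and the scene stay as the last step left them, time stands still between calls to the robot, and variables do not carry over. Pictures are saved under pics/ and viewed, at most 10 in all, crops included, and the job is handed in when it is done.

Besides the shell and the picture viewer there is one more tool, called by a JSON object that holds its "name" and its "arguments", one argument or row to a line. jog_arm: Moves the arm, as the interface text tells. Its arguments: {"type":"object","properties":{"rows":{"type":"array","items":{"type":"object","properties":{"gripper":{"type":"number"},"slide":{"type":"array","items":{"type":"number"}},"spin":{"type":"number"}}}},"squeeze":{"type":"number"}},"required":["rows"]}

```bash
mkdir -p pics; ls; python3 - <<'E'
from station import telemetry, cams, finder
import cv2, numpy as np
o=telemetry.get_obs(); print(o)
ims=[]
for c in ("scene","top"):
    p,d=cams.camera(c); cv2.imwrite(f"pics/{c}0.png",p[:,:,::-1])
    np.savez(f"{c}0.npz",p=p,d=d)
    i=cams.camera_info(c); print(c,i)
    for n in ("gun","nipple_left","nipple_right","pulley","impeller","stand","driver","fan_unit"):
        print(n,[(np.round(r["point"],3).tolist(),round(r["confidence"],2)) for r in finder.find_in(n,c)[:3]])
print(cams.camera_info("wrist"))
E
```

```text
pics
{'time_s': 0.0, 'qpos': array([ 1.13839384e+00,  3.00491828e-01,  1.52156087e+00, -4.22943497e-05,
        1.32066840e+00, -6.66029337e-02]), 'joint_vel': array([ 6.62457800e-04, -1.59067389e-03,  4.91722082e-05,  9.77468648e-04,
        8.27390054e-04, -1.35849972e-04]), 'tau': array([ 1.17999069e-03, -5.31815350e+01, -3.52740490e+01,  7.09154131e-02,
        2.45069020e-02, -8.27157896e-05]), 'ee_pos': array([0.19673042, 0.51358789, 0.40408338]), 'eef_rot': array([-3.14046399e+00, -3.42262448e-05,  2.77580357e+00]), 'force': array([-0.62517783, -0.54590487,  0.34054154]), 'moment': array([-0.0213136 , -0.00796238, -0.00752276]), 'grip_force': 0.0, 'grip_width': 0.09410878426198102}
scene {'camera_matrix': array([[402.3796297 ,   0.        , 280.50703224],
       [  0.        , 402.3796297 , 212.68941537],
       [  0.        ,   0.        ,   1.        ]]), 'k1': -0.04538019362651554, 'R': array([[ 0.56183522,  0.8271279 , -0.01416412],
       [ 0.70421831, -0.48719154, -0.51645036],
       [-0.43407114,  0.28018537, -0.85619998]]), 't': array([-0.34300637, -0.30834412,  1.286
[... 1114 characters left out ...]
83, -0.397, 0.024], 0.38)]
driver [([0.477, 0.322, 0.149], 0.56)]
fan_unit [([0.56, -0.22, 0.053], 0.92), ([0.689, 0.108, 0.075], 0.64)]
{'camera_matrix': array([[326.0645003 ,   0.        , 277.33447439],
       [  0.        , 326.0645003 , 208.96191753],
       [  0.        ,   0.        ,   1.        ]]), 'k1': -0.017713932441268652, 'tool_from_camera': array([[ 1.42945807e-05, -9.74104720e-01, -2.26097312e-01,
         6.51990009e-02],
       [ 9.99999797e-01, -1.30015298e-04,  6.23373591e-04,
         1.98433304e-04],
       [-6.36627267e-04, -2.26097276e-01,  9.74104520e-01,
         1.94246898e-02],
       [ 0.00000000e+00,  0.00000000e+00,  0.00000000e+00,
         1.00000000e+00]])}
```

View pics/scene0.png

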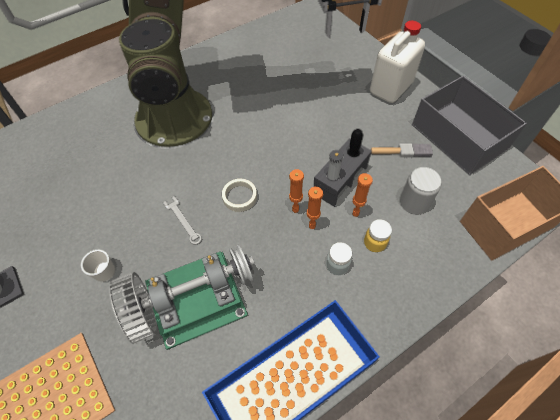

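View pics/top0.png

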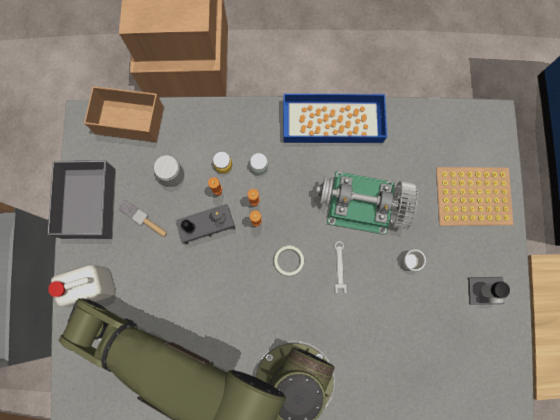

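Scene view: the grey aluminium gun is in the stand at scene (336,160) / top (217,215). The black driver handle is at (356,140). Three orange look-alikes at (296,185), (315,205) and (363,190) are not meant. The grooved pulley is at scene (243,265) / top (323,192), so it is on the unit's left (+y) end, and the target is nipple_left. Next I'll confirm this in a crop and measure.

```bash
cat > h.py <<'E'
import numpy as np, cv2
from station import telemetry, cams, finder
from scipy.spatial.transform import Rotation as Ro
def und(uv,i):
    K=i["camera_matrix"]; uv=np.atleast_2d(uv).astype(float)
    return cv2.undistortPoints(uv[:,None],K,np.array([i["k1"],0,0,0,0.]))[:,0]
def pose(i,o=None):  # world_from_cam R,t
    if "R" in i: return i["R"].T, -i["R"].T@i["t"]
    T=i["tool_from_camera"]; R=Ro.from_euler("xyz",o["eef_rot"]).as_matrix()
    return R@T[:3,:3], R@T[:3,3]+o["ee_pos"]
def cloud(d,i,o=None):
    v,u=np.mgrid[:420,:560]; n=und(np.c_[u.ravel(),v.ravel()],i)
    R,t=pose(i,o); P=np.c_[n,np.ones(len(n))]*d.ravel()[:,None]
    W=P@R.T+t; W[d.ravel()==0]=np.nan
    return W.reshape(420,560,3)
def proj(X,i,o=None):
    R,t=pose(i,o); c=(np.atleast_2d(X)-t)@R; s=c[:,:2]/c[:,2:]
    s=s*(1+i["k1"]*(s**2).sum(1,keepdims=True)); K=i["camera_matrix"]
    return s*K[0,0]+K[:2,2]
E
python3 - <<'E'
from h import *
out=[]
for c,(r1,r2) in {"scene":((120,270,220,390),(230,100,350,270)),"top":((170,170,245,270),(160,300,250,430))}.items():
    z=np.load(c+"0.npz"); i=cams.camera_info(c); W=cloud(z["d"],i); p=z["p"]
    for a in(r1,r2): out.append(cv2.resize(p[a[0]:a[2],a[1]:a[3],::-1],(400,300),interpolation=cv2.INTER_CUBIC))
    zz=W[...,2]
    # high blobs near the stand
    m=((zz>.155)&(zz<.18)&(W[...,0]>.4)&(W[...,0]<.75)&(W[...,1]>.05)&(W[...,1]<.4)).astype(np.uint8)
    n,l,s,ce=cv2.connectedComponentsWithStats(m)
    for k in range(1,n):
        if s[k,4]>5: q=W[l==k]; print(c,s[k,4],ce[k].round(),q.mean(0).round(4),q.min(0).round(3),q.max(0).round(3),p[l==k].mean(0).round())
    m=((zz>.072)&(zz<.088)&(W[...,0]>.4)&(W[...,0]<.6)&(W[...,1]>.15)&(W[...,1]<.4)).astype(np.uint8)
    q=W[m>0]; print(c,"stand",cv2.minAreaRect(q[:,:2].astype(np.float32)))
cv2.imwrite("pics/c1.png",np.vstack([np.hstack(out[:2]),np.hstack(out[2:])]))
E
```

```text
scene 68 [357. 132.] [0.4884 0.3238 0.1617] [0.475 0.315 0.155] [0.499 0.337 0.168] [34. 33. 33.]
scene 146 [336. 156.] [0.5185 0.2298 0.1638] [0.501 0.215 0.156] [0.533 0.248 0.17 ] [96. 92. 89.]
scene 152 [296. 175.] [0.5102 0.1161 0.1622] [0.492 0.1   0.155] [0.526 0.135 0.169] [212. 125.  68.]
scene 157 [365. 179.] [0.6126 0.2428 0.1621] [0.594 0.227 0.155] [0.628 0.261 0.169] [210. 125.  69.]
scene 160 [315. 193.] [0.5767 0.1229 0.1623] [0.559 0.106 0.156] [0.592 0.141 0.168] [212. 124.  67.]
scene stand ((0.5179727077484131, 0.2857681214809418), (0.11664408445358276, 0.173953115940094), 19.682453155517578)
top 98 [213. 183.] [0.6096 0.2437 0.1625] [0.593 0.226 0.155] [0.627 0.26  0.171] [197. 135.  71.]
top 98 [253. 194.] [0.5731 0.1237 0.163 ] [0.556 0.108 0.155] [0.59  0.141 0.172] [197. 137.  73.]
top 107 [217. 213.] [0.5148 0.2319 0.1643] [0.498 0.215 0.155] [0.532 0.249 0.174] [103.  99.  95.]
top 100 [255. 216.] [0.5067 0.1169 0.1619] [0.492 0.102 0.155] [0.523 0.132 0.17 ] [199. 140.  73.]
top 57 [185. 224.] [0.4841 0.3262 0.1624] [0.469 0.312 0.155] [0.497 0.34  0.172] [34. 32. 32.]
top stand ((0.521748423576355, 0.28721365332603455), (0.12334564328193665, 0.1721031367778778), 18.71886444091797)
```

View pics/c1.png

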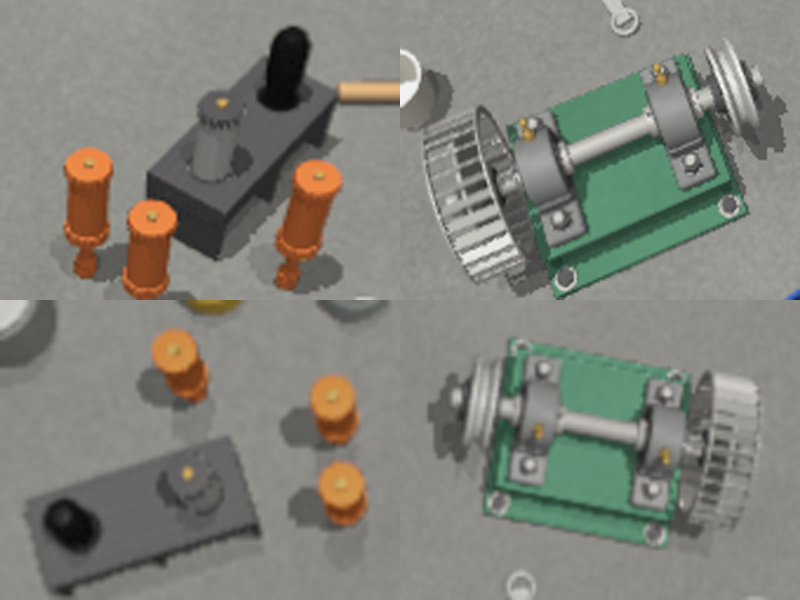

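Crop confirms it: the grey knurled gun stands in the stand's near hole, with the black driver beside it. The pulley (V-groove disc) sits on the left end, and its brass nipple is at about scene (253,246). The tool can't be tilted with slide and spin, so I plan to tilt the gun between the pads by levering its coupler on the stand's hole rim. First I'll look at the nipple from above.

{"name": "jog_arm", "arguments": {
  "rows": [
    {"gripper":0.094,"slide":[-0.59,-0.5,0.02],"spin":0.2},
    {"gripper":0.094,"slide":[-0.59,-0.5,0.02],"spin":0.2},
    {"gripper":0.094,"slide":[-0.59,-0.5,0.02],"spin":0.2},
    {"gripper":0.094,"slide":[-0.59,-0.5,0.02],"spin":0.2},
    {"gripper":0.094,"slide":[-0.59,-0.5,0.02],"spin":0.2},
    {"gripper":0.094,"slide":[-0.59,-0.5,0.02],"spin":0.2},
    {"gripper":0.094,"slide":[-0.59,-0.5,0.02],"spin":0.2},
    {"gripper":0.094,"slide":[-0.59,-0.5,0.02],"spin":0.2}
  ]
}}

```text
time_s: 1.7
ee_pos: [0.3895, 0.1611, 0.3946]
eef_rot: [3.141, 0.001, 2.576]
force: [0.6, 1.3, -0.2]
grip_width: 0.094
grip_force: 0.0
```

{"name": "jog_arm", "arguments": {
  "rows": [
    {"gripper":0.094,"slide":[-0.327,-0.179,0.015],"spin":-0.4},
    {"gripper":0.094,"slide":[-0.327,-0.179,0.015],"spin":-0.4},
    {"gripper":0.094,"slide":[-0.327,-0.179,0.015],"spin":-0.4},
    {"gripper":0.094,"slide":[-0.327,-0.179,0.015],"spin":-0.4},
    {"gripper":0.094,"slide":[-0.327,-0.179,0.015],"spin":-0.4},
    {"gripper":0.094,"slide":[-0.327,-0.179,0.015],"spin":-0.4},
    {"gripper":0.094,"slide":[-0.327,-0.179,0.015],"spin":-0.4},
    {"gripper":0.094,"slide":[-0.327,-0.179,0.015],"spin":-0.4}
  ]
}}

```text
time_s: 2.5
ee_pos: [0.5699, -0.1657, 0.3791]
eef_rot: [-3.142, 0.0, 2.975]
force: [0.6, 0.9, 0.1]
grip_width: 0.0939
grip_force: 0.0
```

```bash
cat > look.py <<'E'
from h import *
import sys
n=sys.argv[1]; names=sys.argv[2:]
o=telemetry.get_obs(); print(o["ee_pos"].round(4),o["eef_rot"].round(4),np.abs(o["joint_vel"]).max().round(3),o["qpos"].round(3))
p,d=cams.camera("wrist"); cv2.imwrite(f"pics/{n}.png",p[:,:,::-1]); np.savez(n+".npz",p=p,d=d,ee_pos=o["ee_pos"],eef_rot=o["eef_rot"])
for t in names:
    for r in finder.find_in(t,"wrist")[:3]: print(t,np.round(r["point"],4),proj(r["point"],cams.camera_info("wrist"),o).round(1),round(r["confidence"],2))
E
python3 look.py w1 nipple_left nipple_right pulley fan_unit
```

```text
[ 0.5699 -0.1657  0.3791] [-3.1416e+00  1.0000e-04  2.9752e+00] 0.915 [-0.345  0.417  1.423 -0.     1.301 -1.749]
nipple_left [ 0.5703 -0.1557  0.1204] [[289.9 219.7]] 0.7
nipple_right [ 0.5405 -0.2812  0.1237] [[117.7 209.7]] 0.79
pulley [ 0.5861 -0.1072  0.1175] [[354.8 228.1]] 0.63
pulley [ 0.5604 -0.2164  0.0569] [[222.6 202.7]] 0.22
fan_unit [ 0.5576 -0.2164  0.0562] [[222.1 199.7]] 0.7
```

View pics/w1.png

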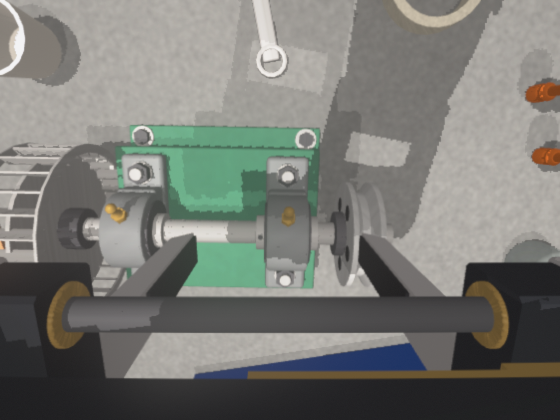

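Wrist view: pulley rim at (365,230) on the right side of the picture (the unit's +y end). The target nipple is beside it at about (289,215), and the other nipple is at (113,211) next to the impeller. I'll measure the shaft direction and the brass precisely.

```bash
python3 look.py w2 nipple_left nipple_right; cat > nip.py <<'E'
from h import *
import sys
for n in sys.argv[1:]:
    z=np.load(n+".npz"); i=cams.camera_info("wrist"); W=cloud(z["d"],i,z); p=z["p"].astype(int)
    c,s=np.cos(z["eef_rot"][2]),np.sin(z["eef_rot"][2])
    # shaft between blocks
    m=np.zeros((420,560),bool); m[215:248,172:254]=1; m&=(W[...,2]>.085)
    q=W[m]; top=q[q[:,2]>np.percentile(q[:,2],60)]
    v=np.linalg.svd(top-top.mean(0))[2][0]; v*=np.sign(v[1]); print("shaft",top.mean(0).round(4),v.round(4),"yaw deg",np.degrees(np.arctan2(-v[0],v[1])).round(2),"zmax",np.percentile(q[:,2],98).round(4))
    hsv=cv2.cvtColor(z["p"],cv2.COLOR_RGB2HSV); br=((hsv[...,0]>10)&(hsv[...,0]<30)&(hsv[...,1]>120)&(hsv[...,2]>70))
    br&=(W[...,2]>.09)&(W[...,2]<.16)
    k,l,st,ce=cv2.connectedComponentsWithStats(br.astype(np.uint8))
    for j in range(1,k):
        if st[j,4]>25:
            q=W[l==j]; h=q[q[:,2]>np.percentile(q[:,2],80)]
            print(st[j],ce[j].round(1),q.mean(0).round(4),"top",h.mean(0).round(4),q[:,2].min().round(4),q[:,2].max().round(4))
    g=((hsv[...,0]>60)&(hsv[...,0]<90)&(hsv[...,1]>90)); q=W[g]; q=q[(q[:,2]>-.01)&(q[:,2]<.1)]
    print("green z",np.percentile(q[:,2],[5,50,95]).round(4))
E
python3 nip.py w1 w2
```

```text
[ 0.5691 -0.163   0.3791] [ 3.1414e+00 -6.0000e-04  2.9757e+00] 0.021 [-0.341  0.414  1.428  0.     1.301 -1.746]
nipple_left [ 0.5645 -0.1591  0.1234] [[280.9 215.9]] 0.67
nipple_right [ 0.5407 -0.2853  0.124 ] [[109.  212.7]] 0.48
shaft [ 0.5677 -0.2162  0.1365] [-0.2532  0.0479  0.9662] yaw deg 79.29 zmax 0.2012
[106 205  19  17 166] [115.2 213.1] [ 0.5425 -0.2828  0.1255] top [ 0.5374 -0.2823  0.1328] 0.1167 0.1339
[286 209   7   7  42] [288.9 212. ] [ 0.5614 -0.1555  0.1322] top [ 0.561  -0.155   0.1331] 0.1308 0.1338
[283 218  11   7  45] [288.1 221.2] [ 0.5709 -0.1573  0.1217] top [ 0.5707 -0.1572  0.1231] 0.1193 0.1242
green z [0.0102 0.0553 0.0566]
shaft [ 0.5675 -0.2124  0.1373] [-0.2681  0.0289  0.963 ] yaw deg 83.86 zmax 0.201
[102 206  20  18 165] [111.5 214.9] [ 0.5425 -0.283   0.1256] top [ 0.5373 -0.2826  0.1322] 0.1174 0.1333
[282 210   7   8  43] [285.2 213.8] [ 0.5613 -0.1555  0.1321] top [ 0.5611 -0.1549  0.133 ] 0.1301 0.1338
[279 219  12   8  53] [284.4 222.6] [ 0.5706 -0.1574  0.1215] top [ 0.5707 -0.1571  0.123 ] 0.1191 0.124
green z [0.0101 0.0553 0.0566]
```

{"name": "jog_arm", "arguments": {
  "rows": [
    {"gripper":0.08,"slide":[0.117,0.38,-0.03],"spin":0.018},
    {"gripper":0.08,"slide":[0.117,0.38,-0.03],"spin":0.018},
    {"gripper":0.08,"slide":[0.117,0.38,-0.03],"spin":0.018},
    {"gripper":0.08,"slide":[0.117,0.38,-0.03],"spin":0.018},
    {"gripper":0.08,"slide":[0.117,0.38,-0.03],"spin":0.018},
    {"gripper":0.08,"slide":[0.117,0.38,-0.03],"spin":0.018},
    {"gripper":0.08,"slide":[0.117,0.38,-0.03],"spin":0.018},
    {"gripper":0.08,"slide":[0.117,0.38,-0.03],"spin":0.018}
  ]
}}

```text
time_s: 3.7
ee_pos: [0.515, 0.2334, 0.4102]
eef_rot: [3.141, 0.001, 2.959]
force: [0.6, -0.3, -0.5]
grip_width: 0.0796
grip_force: 0.0
```

{"name": "jog_arm", "arguments": {
  "rows": [
    {"slide":[0,0,0]},
    {"slide":[0,0,0]},
    {"slide":[0,0,0]}
  ]
}}

```text
$.rows[0]: bad value
```

```bash
python3 look.py w3 gun driver; python3 - <<'E'
from h import *
z=np.load("w3.npz"); i=cams.camera_info("wrist"); W=cloud(z["d"],i,z)
for lo,hi in((.145,.185),(.074,.084)):
    m=((W[...,2]>lo)&(W[...,2]<hi)&(W[...,0]>.4)).astype(np.uint8); k,l,st,ce=cv2.connectedComponentsWithStats(m)
    for j in range(1,k):
        if st[j,4]>60: q=W[l==j]; print(st[j],ce[j].round(),q.mean(0).round(4),q.min(0).round(4),q.max(0).round(4),z["p"][l==j].mean(0).round())
E
```

```text
[0.515  0.2334 0.4102] [3.1410e+00 1.0000e-03 2.9591e+00] 0.851 [ 0.361  0.33   1.469  0.     1.342 -1.028]
gun [0.6085 0.2456 0.1156] [[307.8 303.8]] 0.94
gun [0.5074 0.1314 0.159 ] [[140.6 237.8]] 0.91
gun [0.5135 0.2309 0.1672] [[272.8 225.3]] 0.63
driver [0.4831 0.3206 0.1538] [[387.4 158.6]] 0.8
[ 374  140   43   43 1417] [396. 161.] [0.4849 0.3241 0.1598] [0.4713 0.3125 0.1451] [0.5023 0.3417 0.1673] [51. 49. 48.]
[ 253  202   48   49 1764] [277. 226.] [0.5152 0.2334 0.165 ] [0.4991 0.2158 0.1451] [0.5345 0.2506 0.1698] [98. 93. 90.]
[ 101  219   51   47 1849] [126. 241.] [0.5074 0.1214 0.162 ] [0.4914 0.1018 0.1451] [0.5263 0.1364 0.1681] [228. 159.  79.]
[292 333  44  24 829] [313. 343.] [0.6154 0.2444 0.1638] [0.6043 0.2281 0.1571] [0.6287 0.2627 0.1684] [243. 172.  85.]
[ 227  101  179  132 9610] [322. 171.] [0.4944 0.2811 0.0804] [0.4409 0.189  0.074 ] [0.5496 0.3619 0.084 ] [93. 90. 90.]
[148 198  33  34 247] [170. 210.] [0.5043 0.1283 0.0784] [0.4912 0.1065 0.074 ] [0.5262 0.1362 0.0839] [186. 111.  71.]
[288 272  34  24 221] [303. 279.] [0.6008 0.2456 0.0785] [0.5943 0.2286 0.074 ] [0.6168 0.2629 0.084 ] [196. 112.  64.]
[284 349  47  23 806] [306. 362.] [0.7027 0.2318 0.0756] [0.6833 0.206  0.074 ] [0.7185 0.2586 0.0778] [244. 242. 241.]
[179 358  45  21 658] [199. 368.] [0.6887 0.1122 0.0755] [0.6751 0.0869 0.074 ] [0.7039 0.1378 0.0775] [243. 242. 242.]
```

View pics/w3.png

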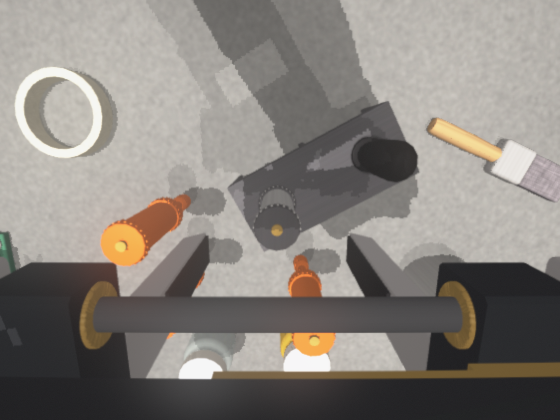

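Wrist view: the grey gun's rear cap is at (277,226), with the driver at (395,158) and the orange look-alikes at (130,240), (308,310) and (180,330) clear of the fingers. The cap centre is about (0.517, 0.233), which agrees with the fixed cameras. Going down to grip.

{"name": "jog_arm", "arguments": {
  "rows": [
    {"gripper":0.08,"slide":[0,0.0015,0.03],"spin":0},
    {"gripper":0.08,"slide":[0,0.0015,0.06],"spin":0},
    {"gripper":0.08,"slide":[0,0.0015,0.085],"spin":0},
    {"gripper":0.08,"slide":[0,0.0015,0.101],"spin":0},
    {"gripper":0.08,"slide":[0,0.0015,0.101],"spin":0},
    {"gripper":0.08,"slide":[0,0.0015,0.101],"spin":0}
  ]
}}

```text
time_s: 4.45
ee_pos: [0.5169, 0.2317, 0.3091]
eef_rot: [3.141, 0.0, 2.957]
force: [-0.1, 0.6, 0.5]
grip_width: 0.0805
grip_force: 0.0
```

{"name": "jog_arm", "arguments": {
  "rows": [
    {"gripper":0.02,"slide":[0,0,0],"spin":0},
    {"gripper":0.02,"slide":[0,0,0],"spin":0},
    {"gripper":0.02,"slide":[0,0,0],"spin":0},
    {"gripper":0.02,"slide":[0,0,0],"spin":0},
    {"gripper":0.02,"slide":[0,0,0],"spin":0},
    {"gripper":0.02,"slide":[0,0,0],"spin":0},
    {"gripper":0.02,"slide":[0,0,0],"spin":0},
    {"gripper":0.02,"slide":[0,0,0],"spin":0}
  ],
  "squeeze": 20
}}

```text
time_s: 5.25
ee_pos: [0.5168, 0.2323, 0.3083]
eef_rot: [3.142, 0.0, 2.958]
force: [-0.0, 0.8, 0.5]
grip_width: 0.0336
grip_force: 20.0
```

{"name": "jog_arm", "arguments": {
  "rows": [
    {"gripper":0.02,"slide":[0,0,0],"spin":0},
    {"gripper":0.02,"slide":[0,0,0],"spin":0},
    {"gripper":0.02,"slide":[0,0,0],"spin":0},
    {"gripper":0.02,"slide":[0,0,0],"spin":0}
  ]
}}

```text
time_s: 5.65
ee_pos: [0.5168, 0.2323, 0.3083]
eef_rot: [3.142, 0.0, 2.958]
force: [-0.3, 0.7, 0.6]
grip_width: 0.0336
grip_force: 20.0
```

```bash
python3 look.py w4 gun; python3 - <<'E'
from h import *
a=cv2.imread("pics/w4.png"); p,d=cams.camera("scene"); np.savez("scene1.npz",p=p,d=d)
b=cv2.resize(p[90:220,270:400,::-1],(420,420),interpolation=cv2.INTER_CUBIC)
a=cv2.resize(a[150:360,170:390],(380,420)) if 0 else a[:, 90:470]
cv2.imwrite("pics/c2.png",np.hstack([a,b]))
E
```

```text
[0.5168 0.2323 0.3083] [3.1415e+00 1.0000e-04 2.9578e+00] 0.002 [ 0.358  0.432  1.577  0.     1.133 -1.029]
gun [0.5068 0.2321 0.1641] [[271.8 271.3]] 0.81
gun [0.5015 0.1328 0.1285] [[ 86.9 266. ]] 0.64
gun [0.5979 0.2431 0.0977] [[314.7 351.5]] 0.62
```

View pics/c2.png

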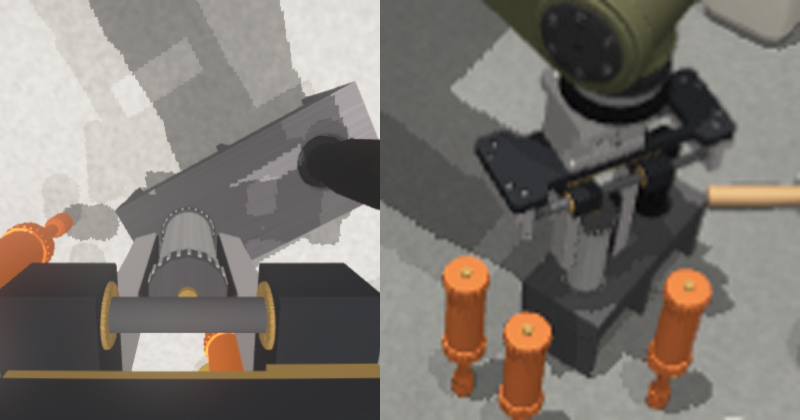

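The opening of 33.6 mm and the view suggest the fingers are clamping the 34 mm rear cap and not the 30 mm barrel. I'll reopen, go a little lower and close again.

{"name": "jog_arm", "arguments": {
  "rows": [
    {"gripper":0.06,"slide":[0,0,0],"spin":0},
    {"gripper":0.06,"slide":[0,0,0],"spin":0},
    {"gripper":0.06,"slide":[0,0,0.012],"spin":0},
    {"gripper":0.06,"slide":[0,0,0.012],"spin":0},
    {"gripper":0.02,"slide":[0,0,0.012],"spin":0},
    {"gripper":0.02,"slide":[0,0,0.012],"spin":0},
    {"gripper":0.02,"slide":[0,0,0.012],"spin":0},
    {"gripper":0.02,"slide":[0,0,0.012],"spin":0}
  ]
}}

```text
time_s: 6.6
ee_pos: [0.5168, 0.2323, 0.2965]
eef_rot: [3.141, 0.0, 2.958]
force: [-0.4, -0.2, -0.2]
grip_width: 0.0333
grip_force: 20.0
```

{"name": "jog_arm", "arguments": {
  "rows": [
    {"gripper":0.02,"slide":[0,0,0],"spin":0},
    {"gripper":0.02,"slide":[0,0,0],"spin":0},
    {"gripper":0.02,"slide":[0,0,0],"spin":0}
  ]
}}

```text
time_s: 6.9
ee_pos: [0.5168, 0.2323, 0.2965]
eef_rot: [3.141, 0.0, 2.958]
force: [0.6, 0.8, 1.1]
grip_width: 0.0331
grip_force: 20.0
```

```bash
python3 look.py w5; python3 - <<'E'
import cv2,numpy as np
a=cv2.imread("pics/w5.png")[200:310,190:340]; b=cv2.imread("pics/w4.png")[190:300,190:340]
cv2.imwrite("pics/c3.png",np.hstack([cv2.resize(x,(400,293),interpolation=cv2.INTER_CUBIC) for x in (b,a)]))
E
```

```text
[0.5168 0.2323 0.2965] [3.1414e+00 3.0000e-04 2.9579e+00] 0.004 [ 0.358  0.446  1.586  0.     1.109 -1.029]
```

View pics/c3.png

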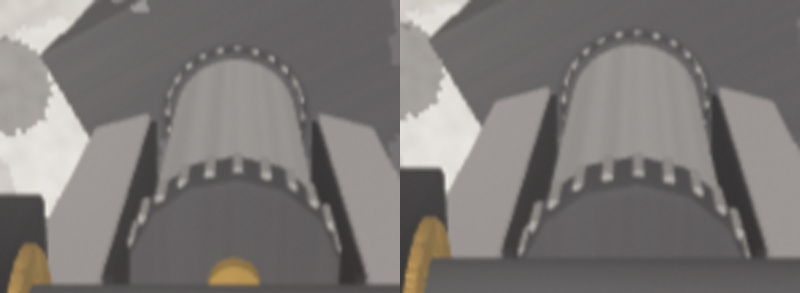

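The pads touch only the 34 mm knurled rear cap, with a gap beside the barrel (crop: cap edge at (130,245)–(340,245)). That holds well enough, so I'll put the pads' middle on the cap for a defined pivot, then lift 67 mm so the coupler's end stays in the hole.

{"name": "jog_arm", "arguments": {
  "rows": [
    {"gripper":0.06,"slide":[0,0,0],"spin":0},
    {"gripper":0.06,"slide":[0,0,0],"spin":0},
    {"gripper":0.06,"slide":[0,0,-0.038],"spin":0},
    {"gripper":0.06,"slide":[0,0,-0.038],"spin":0},
    {"gripper":0.02,"slide":[0,0,-0.038],"spin":0},
    {"gripper":0.02,"slide":[0,0,-0.038],"spin":0},
    {"gripper":0.02,"slide":[0,0,-0.038],"spin":0},
    {"gripper":0.02,"slide":[0,0,-0.038],"spin":0}
  ],
  "squeeze": 40
}}

```text
time_s: 7.75
ee_pos: [0.5168, 0.2322, 0.3335]
eef_rot: [-3.141, -0.001, 2.958]
force: [0.7, 0.1, -3.5]
grip_width: 0.0331
grip_force: 40.0
```

{"name": "jog_arm", "arguments": {
  "rows": [
    {"gripper":0.02,"slide":[0,0,0],"spin":0},
    {"gripper":0.02,"slide":[0,0,0],"spin":0},
    {"gripper":0.02,"slide":[0,0,-0.02],"spin":0},
    {"gripper":0.02,"slide":[0,0,-0.04],"spin":0},
    {"gripper":0.02,"slide":[0,0,-0.06],"spin":0},
    {"gripper":0.02,"slide":[0,0,-0.067],"spin":0},
    {"gripper":0.02,"slide":[0,0,-0.067],"spin":0},
    {"gripper":0.02,"slide":[0,0,-0.067],"spin":0}
  ]
}}

```text
time_s: 8.55
ee_pos: [0.5167, 0.2322, 0.4001]
eef_rot: [-3.141, -0.001, 2.958]
force: [0.2, -0.7, -4.3]
grip_width: 0.0332
grip_force: 40.0
```

{"name": "jog_arm", "arguments": {
  "rows": [
    {"gripper":0.02,"slide":[0.009,0,0],"spin":0},
    {"gripper":0.02,"slide":[0.021,0,0],"spin":0},
    {"gripper":0.02,"slide":[0.032,0,0.0005],"spin":0},
    {"gripper":0.02,"slide":[0.043,0,0.002],"spin":0},
    {"gripper":0.02,"slide":[0.053,0,0.004],"spin":0},
    {"gripper":0.02,"slide":[0.053,0,0.004],"spin":0}
  ],
  "squeeze": 25
}}

```text
time_s: 9.15
ee_pos: [0.4635, 0.2422, 0.3973]
eef_rot: [3.142, -0.0, 2.959]
force: [1.3, -1.5, -3.6]
grip_width: 0.033
grip_force: 25.0
```

```bash
cat > tilt.py <<'E'
from h import *
import sys
# gun axis from clouds of the scene and top cameras, cropped round the gripped gun
o=telemetry.get_obs(); R=Ro.from_euler("xyz",o["eef_rot"]).as_matrix()
print(o["ee_pos"].round(4),o["eef_rot"].round(4),o["force"].round(1),o["moment"].round(2),o["grip_width"].round(4))
for c in ("scene","top","wrist"):
    p,d=cams.camera(c); i=cams.camera_info(c); np.savez(f"{sys.argv[1]}_{c}.npz",p=p,d=d,ee_pos=o["ee_pos"],eef_rot=o["eef_rot"])
    r=finder.masks_of("gun",c)
    W=cloud(d,i,o); T=(W-o["ee_pos"])@R
    for k in r:
        m=k["region"]; q=T[m]; q=q[np.isfinite(q).all(1)]
        md=np.median(q,0)
        if np.abs(md[0])<.15 and abs(md[1])<.04 and len(q)>20:
            print(c,round(k["confidence"],2),len(q),"tool-frame median",md.round(4))
            # axis in the tool x-z plane: bin along z
            for a in np.arange(.14,.36,.015):
                s=q[(q[:,2]>a)&(q[:,2]<a+.015)]
                if len(s)>4: print("  z %.3f n %d x %.4f..%.4f y %.4f"%(a+.0075,len(s),*np.percentile(s[:,0],[5,95]),np.median(s[:,1])))
E
python3 tilt.py t1
```

```text
Traceback (most recent call last):
  File "tilt.py", line 5, in <module>
    print(o["ee_pos"].round(4),o["eef_rot"].round(4),o["force"].round(1),o["moment"].round(2),o["grip_width"].round(4))
                                                                                              ^^^^^^^^^^^^^^^^^^^^^
AttributeError: 'float' object has no attribute 'round'
```

```bash
sed -i 's/o\["grip_width"\].round(4)/round(o["grip_width"],4)/' tilt.py; python3 tilt.py t1
```

```text
[0.4635 0.2422 0.3973] [ 3.1415 -0.      2.9586] [ 1.3 -1.5 -3.6] [-0.17 -0.27 -0.01] 0.033
scene 0.89 607 tool-frame median [-0.0234 -0.004   0.2197]
  z 0.163 n 79 x -0.0152..0.0056 y -0.0012
  z 0.178 n 69 x -0.0177..0.0111 y -0.0026
  z 0.193 n 71 x -0.0226..-0.0058 y -0.0069
  z 0.208 n 64 x -0.0281..-0.0132 y -0.0046
  z 0.223 n 63 x -0.0324..-0.0168 y -0.0069
  z 0.238 n 65 x -0.0377..-0.0185 y -0.0065
  z 0.253 n 75 x -0.0421..-0.0242 y -0.0071
  z 0.268 n 7 x -0.0405..-0.0346 y -0.0080
  z 0.283 n 20 x -0.0400..-0.0330 y -0.0024
  z 0.298 n 31 x -0.0482..-0.0358 y -0.0029
  z 0.313 n 50 x -0.0530..-0.0052 y 0.0006
  z 0.328 n 6 x -0.0546..-0.0123 y -0.0033
top 0.6 77 tool-frame median [-0.069  -0.0098  0.3183]
  z 0.313 n 47 x -0.0934..0.0208 y -0.0121
  z 0.328 n 29 x -0.0927..0.0246 y 0.0487
top 0.59 170 tool-frame median [-0.1397  0.0238  0.2392]
  z 0.223 n 10 x -0.1554..-0.1337 y 0.0259
  z 0.238 n 93 x -0.1565..-0.1289 y 0.0279
  z 0.268 n 10 x -0.1466..-0.1302 y 0.0165
  z 0.283 n 12 x -0.1432..-0.1289 y 0.0234
  z 0.298 n 10 x -0.1446..-0.1289 y 0.0162
  z 0.313 n 13 x -0.1522..-0.1296 y 0.0159
  z 0.328 n 10 x -0.1511..-0.1287 y 0.0190
wrist 0.8 3537 tool-frame median [0.0014 0.0006 0.1689]
  z 0.163 n 2256 x -0.0113..0.0050 y 0.0006
  z 0.178 n 1239 x 0.0038..0.0151 y 0.0001
  z 0.253 n 33 x -0.0103..-0.0080 y 0.0001
wrist 0.58 1253 tool-frame median [-0.1311  0.0283  0.2827]
  z 0.253 n 94 x -0.1322..-0.1287 y 0.0298
  z 0.268 n 363 x -0.1381..-0.1287 y 0.0287
  z 0.283 n 325 x -0.1387..-0.1288 y 0.0287
  z 0.298 n 290 x -0.1387..-0.1288 y 0.0285
  z 0.313 n 152 x -0.1443..-0.1291 y 0.0230
  z 0.328 n 23 x -0.1464..-0.1396 y 0.0138
```

Gun tilts as planned (about 18° now, small forces). Continue to 35°.

{"name": "jog_arm", "arguments": {
  "rows": [
    {"gripper":0.02,"slide":[0.011,0,0.003],"spin":0},
    {"gripper":0.02,"slide":[0.021,0,0.007],"spin":0},
    {"gripper":0.02,"slide":[0.032,0,0.012],"spin":0},
    {"gripper":0.02,"slide":[0.041,0,0.017],"spin":0},
    {"gripper":0.02,"slide":[0.041,0,0.017],"spin":0},
    {"gripper":0.02,"slide":[0.041,0,0.017],"spin":0}
  ]
}}

```text
time_s: 10.05
ee_pos: [0.4243, 0.2495, 0.3804]
eef_rot: [-3.142, 0.0, 2.958]
force: [0.6, -0.2, -3.1]
grip_width: 0.0332
grip_force: 25.0
```

{"name": "jog_arm", "arguments": {
  "rows": [
    {"gripper":0.02,"slide":[0,0,0],"spin":0},
    {"gripper":0.02,"slide":[0,0,0],"spin":0},
    {"gripper":0.02,"slide":[0,0,0],"spin":0}
  ],
  "squeeze": 60
}}

```text
time_s: 10.35
ee_pos: [0.4246, 0.2494, 0.3804]
eef_rot: [3.141, 0.0, 2.958]
force: [0.7, -0.1, -1.9]
grip_width: 0.0328
grip_force: 60.0
```

```bash
python3 tilt.py t2 | grep -v '0.3[0-9]* n\|x -0.1'
```

```text
[0.4246 0.2494 0.3804] [3.1414e+00 1.0000e-04 2.9576e+00] [ 0.7 -0.1 -1.9] [-0.01 -0.24 -0.01] 0.0328
scene 0.78 599 tool-frame median [-0.0378 -0.0041  0.2116]
  z 0.163 n 59 x -0.0168..-0.0012 y -0.0032
  z 0.178 n 90 x -0.0255..0.0030 y -0.0044
  z 0.193 n 82 x -0.0335..-0.0121 y -0.0067
  z 0.208 n 85 x -0.0435..-0.0233 y -0.0059
  z 0.223 n 83 x -0.0544..-0.0347 y -0.0064
  z 0.238 n 83 x -0.0659..-0.0460 y -0.0050
  z 0.253 n 16 x -0.0644..-0.0553 y -0.0032
  z 0.268 n 22 x -0.0726..-0.0619 y -0.0019
  z 0.283 n 36 x -0.0875..-0.0740 y -0.0021
  z 0.298 n 31 x -0.0927..-0.0613 y -0.0030
wrist 0.62 3533 tool-frame median [9.000e-04 1.000e-04 1.689e-01]
  z 0.163 n 1944 x -0.0102..0.0030 y 0.0001
  z 0.178 n 1497 x 0.0016..0.0130 y 0.0001
  z 0.238 n 6 x -0.0518..-0.0503 y -0.0149
  z 0.298 n 18 x -0.0844..-0.0709 y 0.0246
```

Tilt is about 36°. Squeezed to 60 N; pull out along the gun's axis, then up.

{"name": "jog_arm", "arguments": {
  "rows": [
    {"gripper":0.02,"slide":[0.009,0,-0.013],"spin":0},
    {"gripper":0.02,"slide":[0.017,0,-0.025],"spin":0},
    {"gripper":0.02,"slide":[0.017,0,-0.05],"spin":0},
    {"gripper":0.02,"slide":[0.017,0,-0.09],"spin":0},
    {"gripper":0.02,"slide":[0.017,0,-0.125],"spin":0},
    {"gripper":0.02,"slide":[0.017,0,-0.145],"spin":0},
    {"gripper":0.02,"slide":[0.017,0,-0.145],"spin":0},
    {"gripper":0.02,"slide":[0.017,0,-0.145],"spin":0}
  ]
}}

```text
time_s: 11.45
ee_pos: [0.4071, 0.2526, 0.5249]
eef_rot: [-3.141, -0.0, 2.958]
force: [-0.2, -0.0, -4.5]
grip_width: 0.0324
grip_force: 60.0
```

```bash
python3 tilt.py t3 | grep -v 'x -0.1'
```

```text
[0.4071 0.2526 0.5249] [-3.1414e+00 -5.0000e-04  2.9582e+00] [-0.2 -0.  -4.5] [ 0.03  0.11 -0.01] 0.0324
scene 0.72 809 tool-frame median [-0.0372 -0.0043  0.2159]
  z 0.163 n 79 x -0.0167..0.0005 y -0.0034
  z 0.178 n 106 x -0.0231..0.0036 y -0.0040
  z 0.193 n 114 x -0.0324..-0.0122 y -0.0067
  z 0.208 n 99 x -0.0410..-0.0212 y -0.0077
  z 0.223 n 96 x -0.0506..-0.0325 y -0.0057
  z 0.238 n 122 x -0.0623..-0.0400 y -0.0065
  z 0.253 n 40 x -0.0649..-0.0451 y -0.0102
  z 0.268 n 30 x -0.0665..-0.0542 y -0.0027
  z 0.283 n 43 x -0.0794..-0.0649 y -0.0013
  z 0.298 n 52 x -0.0884..-0.0719 y -0.0031
  z 0.313 n 5 x -0.0842..-0.0780 y -0.0077
wrist 0.68 3448 tool-frame median [0.0009 0.0004 0.169 ]
  z 0.163 n 1924 x -0.0105..0.0028 y 0.0006
  z 0.178 n 1502 x 0.0016..0.0131 y 0.0001
```

```bash
cat > fit.py <<'E'
from h import *
import sys
from scipy.optimize import least_squares
def sdf(q,P):
    x0,y0,z0,th,ph=P  # gun point g=94mm at tool (x0,y0,z0); axis a = gun z in tool frame
    a=np.array([np.sin(th)*np.cos(ph),np.sin(ph),-np.cos(th)*np.cos(ph)])
    v=q-[x0,y0,z0]; g=v@a+.094; r=np.linalg.norm(v-np.outer(v@a,a),axis=1)
    D=[]
    for lo,hi,R in((0,.015,.017),(.015,.088,.015),(.088,.1,.017),(-.062,-.042,.009),(-.05,0,.005)):
        d=np.c_[np.maximum(lo-g,g-hi),r-R]; D.append(np.linalg.norm(np.maximum(d,0),axis=1)+np.minimum(d.max(1),0))
    return np.min(D,axis=0)
n=sys.argv[1]
for cs in (("scene",),("scene","wrist")):
    Q=[]
    for c in cs:
        z=np.load(f"{n}_{c}.npz"); i=cams.camera_info(c); W=cloud(z["d"],i,z); R=Ro.from_euler("xyz",z["eef_rot"]).as_matrix(); T=(W-z["ee_pos"])@R
        q=T.reshape(-1,3); q=q[np.isfinite(q).all(1)]
        p0=np.array([0,0,.1745,.6,0])
        k=(np.abs(sdf(q,p0))<.012)&(np.abs(q[:,1])<.0155); q=q[k]; Q.append(q[::max(1,len(q)//1500)])
    q=np.vstack(Q); P=p0
    for _ in range(3): 
        s=least_squares(lambda P:sdf(q,P),P,loss="soft_l1",f_scale=.0015); P=s.x
    a=np.array([np.sin(P[3])*np.cos(P[4]),np.sin(P[4]),-np.cos(P[3])*np.cos(P[4])])
    print(cs,len(q),P[:3].round(4),"tilt",np.degrees(P[3:]).round(2),"mouth(tool)",(P[:3]-.156*a).round(4),"rms",np.sqrt(np.median(sdf(q,P)**2)).round(4))
E
python3 fit.py t3; python3 fit.py t2
```

```text
('scene',) 747 [-0.0013 -0.0005  0.1749] tilt [30.92 -0.26] mouth(tool) [-8.150e-02  2.000e-04  3.087e-01] rms 0.0008
('scene', 'wrist') 2437 [-0.0015 -0.0003  0.175 ] tilt [30.89 -0.18] mouth(tool) [-8.160e-02  2.000e-04  3.089e-01] rms 0.0005
('scene',) 633 [-0.0014  0.0003  0.1748] tilt [33.2   0.37] mouth(tool) [-0.0868 -0.0007  0.3053] rms 0.001
('scene', 'wrist') 2327 [-0.0016  0.0002  0.175 ] tilt [33.23  0.28] mouth(tool) [-0.0871 -0.0005  0.3055] rms 0.0006
```

{"name": "jog_arm", "arguments": {
  "rows": [
    {"gripper":0.02,"slide":[0,0,0],"spin":0},
    {"gripper":0.02,"slide":[0,0,0],"spin":0},
    {"gripper":0.02,"slide":[0,0,0],"spin":0},
    {"gripper":0.02,"slide":[0,0,0],"spin":0},
    {"gripper":0.02,"slide":[0,0,0],"spin":0}
  ]
}}

```text
time_s: 12.25
ee_pos: [0.4077, 0.2525, 0.5253]
eef_rot: [3.142, 0.0, 2.958]
force: [-0.3, 1.0, -3.0]
grip_width: 0.0328
grip_force: 60.0
```

```bash
python3 tilt.py t4 | head -1; python3 fit.py t4
```

```text
[0.4077 0.2525 0.5253] [3.1416 0.     2.9578] [-0.3  1.  -3. ] [0.03 0.18 0.04] 0.0328
('scene',) 751 [-0.0016 -0.0006  0.175 ] tilt [30.96 -0.29] mouth(tool) [-8.180e-02  2.000e-04  3.088e-01] rms 0.0008
('scene', 'wrist') 2439 [-0.0017 -0.0004  0.1749] tilt [30.88 -0.16] mouth(tool) [-8.170e-02  1.000e-04  3.088e-01] rms 0.0005
```

Axis fit gives a stable 30.9° (it sprang back from 33.2° on release). I'll lever again in the hole with some overshoot, so it relaxes to about 35°.

{"name": "jog_arm", "arguments": {
  "rows": [
    {"gripper":0.02,"slide":[-0.01,0,0.04],"spin":0},
    {"gripper":0.02,"slide":[-0.01,0,0.08],"spin":0},
    {"gripper":0.02,"slide":[-0.01,0,0.105],"spin":0},
    {"gripper":0.02,"slide":[-0.01,0,0.111],"spin":0},
    {"gripper":0.02,"slide":[-0.02,0,0.128],"spin":0},
    {"gripper":0.02,"slide":[-0.031,0,0.145],"spin":0},
    {"gripper":0.02,"slide":[-0.031,0,0.145],"spin":0},
    {"gripper":0.02,"slide":[-0.031,0,0.145],"spin":0}
  ]
}}

```text
time_s: 13.35
ee_pos: [0.4382, 0.247, 0.3815]
eef_rot: [3.141, 0.001, 2.958]
force: [0.7, -0.0, -2.7]
grip_width: 0.0324
grip_force: 60.0
```

{"name": "jog_arm", "arguments": {
  "rows": [
    {"gripper":0.02,"slide":[0.008,0,0],"spin":0},
    {"gripper":0.02,"slide":[0.016,0,0.002],"spin":0},
    {"gripper":0.02,"slide":[0.023,0,0.006],"spin":0},
    {"gripper":0.02,"slide":[0.023,0,0.006],"spin":0},
    {"gripper":0.02,"slide":[0.023,0,0.006],"spin":0}
  ]
}}

```text
time_s: 13.85
ee_pos: [0.4153, 0.2512, 0.3748]
eef_rot: [3.141, 0.001, 2.958]
force: [1.3, 0.1, -1.4]
grip_width: 0.0329
grip_force: 60.0
```

```bash
python3 tilt.py t5 | head -1; python3 fit.py t5
```

```text
[0.4153 0.2512 0.3748] [3.1410e+00 8.0000e-04 2.9583e+00] [ 1.3  0.1 -1.4] [ 0.07 -0.45 -0.04] 0.0329
('scene',) 664 [-0.0021  0.0005  0.1749] tilt [36.76  0.55] mouth(tool) [-0.0955 -0.001   0.2999] rms 0.0011
('scene', 'wrist') 2344 [-0.002   0.0003  0.1749] tilt [36.94  0.38] mouth(tool) [-0.0958 -0.0007  0.2996] rms 0.0006
```

{"name": "jog_arm", "arguments": {
  "rows": [
    {"gripper":0.02,"slide":[0.005,0,0.004],"spin":0},
    {"gripper":0.02,"slide":[0.005,0,0.004],"spin":0},
    {"gripper":0.02,"slide":[0.009,0,-0.004],"spin":0},
    {"gripper":0.02,"slide":[0.016,0,-0.013],"spin":0},
    {"gripper":0.02,"slide":[0.022,0,-0.025],"spin":0},
    {"gripper":0.02,"slide":[0.022,0,-0.06],"spin":0},
    {"gripper":0.02,"slide":[0.022,0,-0.1],"spin":0},
    {"gripper":0.02,"slide":[0.022,0,-0.14],"spin":0}
  ]
}}

```text
time_s: 14.95
ee_pos: [0.3929, 0.255, 0.5166]
eef_rot: [-3.142, -0.001, 2.958]
force: [-0.1, 0.6, -5.1]
grip_width: 0.0327
grip_force: 60.0
```

{"name": "jog_arm", "arguments": {
  "rows": [
    {"gripper":0.02,"slide":[0,0,-0.01],"spin":0},
    {"gripper":0.02,"slide":[0,0,-0.01],"spin":0},
    {"gripper":0.02,"slide":[0,0,-0.01],"spin":0}
  ]
}}

```text
time_s: 15.25
ee_pos: [0.3938, 0.2552, 0.5225]
eef_rot: [-3.14, -0.002, 2.958]
force: [0.3, 0.4, -4.1]
grip_width: 0.0327
grip_force: 60.0
```

```bash
python3 tilt.py t6 | head -1; python3 fit.py t6
```

```text
[0.3938 0.2552 0.5225] [-3.1399e+00 -2.3000e-03  2.9580e+00] [ 0.3  0.4 -4.1] [0.02 0.13 0.06] 0.0327
('scene',) 750 [-0.0017 -0.0004  0.1748] tilt [34.57 -0.34] mouth(tool) [-0.0903  0.0005  0.3033] rms 0.0008
('scene', 'wrist') 2422 [-0.002  -0.0002  0.1751] tilt [34.52 -0.2 ] mouth(tool) [-0.0905  0.0004  0.3036] rms 0.0006
```

Settled at 34.5°. The mouth is at tool (-0.090, 0, 0.3035). Now travel to above the left nipple.

{"name": "jog_arm", "arguments": {
  "rows": [
    {"gripper":0.02,"slide":[-0.017,-0.0465,0],"spin":0},
    {"gripper":0.02,"slide":[-0.034,-0.093,0],"spin":0},
    {"gripper":0.02,"slide":[-0.051,-0.14,0],"spin":0},
    {"gripper":0.02,"slide":[-0.068,-0.187,0],"spin":0},
    {"gripper":0.02,"slide":[-0.085,-0.234,0],"spin":0},
    {"gripper":0.02,"slide":[-0.102,-0.28,0.01],"spin":0},
    {"gripper":0.02,"slide":[-0.119,-0.327,0.02],"spin":0},
    {"gripper":0.02,"slide":[-0.136,-0.3735,0.04],"spin":0}
  ]
}}

```text
time_s: 16.35
ee_pos: [0.4585, -0.1352, 0.4862]
eef_rot: [-3.141, 0.002, 2.957]
force: [1.5, -0.6, -3.7]
grip_width: 0.0326
grip_force: 60.0
```

{"name": "jog_arm", "arguments": {
  "rows": [
    {"gripper":0.02,"slide":[0,0,0],"spin":0},
    {"gripper":0.02,"slide":[0,0,0],"spin":0},
    {"gripper":0.02,"slide":[0,0,0],"spin":0},
    {"gripper":0.02,"slide":[0,0,0],"spin":0}
  ]
}}

```text
time_s: 16.75
ee_pos: [0.4587, -0.132, 0.4865]
eef_rot: [-3.141, 0.001, 2.959]
force: [0.8, 0.0, -4.4]
grip_width: 0.0325
grip_force: 60.0
```

```bash
python3 tilt.py t7 | head -1; python3 fit.py t7; python3 - <<'E'
from h import *
# nipple position as scene and top cameras see it: brass pixels by colour
for c in("scene","top"):
    z=np.load(f"t7_{c}.npz"); i=cams.camera_info(c); W=cloud(z["d"],i)
    hsv=cv2.cvtColor(z["p"],cv2.COLOR_RGB2HSV); br=((hsv[...,0]>8)&(hsv[...,0]<32)&(hsv[...,1]>90)&(hsv[...,2]>60)&(W[...,2]>.1)&(W[...,2]<.15)&(abs(W[...,0]-.56)<.04)&(W[...,1]<-.1)&(W[...,1]>-.32))
    k,l,st,ce=cv2.connectedComponentsWithStats(br.astype(np.uint8))
    for j in range(1,k): q=W[l==j]; print(c,st[j],ce[j].round(1),q.mean(0).round(4),q.max(0).round(4))
    print("predicted head px",proj([[.562,-.1555,.1296]],i).round(1))
a=np.load("t7_scene.npz")["p"][180:290,190:310,::-1]; cv2.imwrite("pics/c4.png",cv2.resize(a,(600,550),interpolation=cv2.INTER_CUBIC))
E
```

```text
[ 0.4587 -0.132   0.4865] [-3.1415e+00  1.0000e-03  2.9593e+00] [ 0.8  0.  -4.4] [0.11 0.21 0.01] 0.0325
('scene',) 968 [-0.0023 -0.001   0.1754] tilt [34.43 -1.37] mouth(tool) [-0.0904  0.0027  0.304 ] rms 0.0006
('scene', 'wrist') 2626 [-0.0023 -0.0007  0.1753] tilt [34.4  -1.18] mouth(tool) [-0.0904  0.0025  0.304 ] rms 0.0005
scene [208 255   6   9  28] [210.2 259.7] [ 0.5676 -0.1573  0.1233] [ 0.5748 -0.1526  0.1324]
scene [151 278   6   9  28] [153.6 282.3] [ 0.5443 -0.2851  0.1222] [ 0.5511 -0.2809  0.1322]
predicted head px [[209.2 256.2]]
predicted head px [[344.3 199.6]]
```

View pics/c4.png

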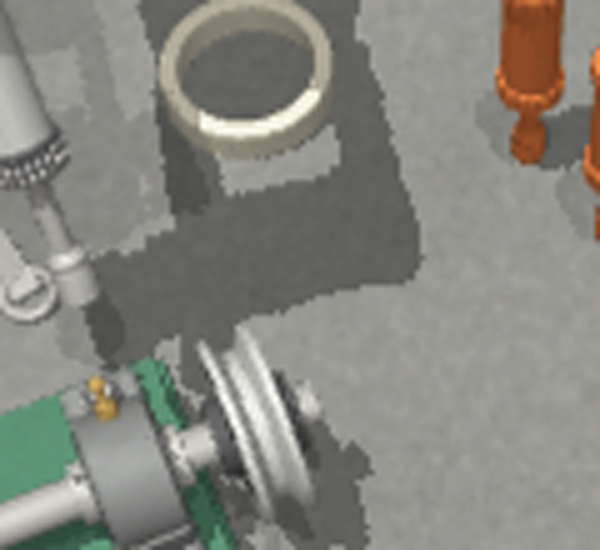

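Scene crop: the coupler mouth at (80,300) stands above and behind the brass nipple head at (97,383), right beside the grooved pulley. The predicted head pixel matches the picture. Move to 20 mm short of the tip, on the nipple's axis.

{"name": "jog_arm", "arguments": {
  "rows": [
    {"gripper":0.02,"slide":[-0.0017,-0.0056,0.012],"spin":0},
    {"gripper":0.02,"slide":[-0.0017,-0.0056,0.024],"spin":0},
    {"gripper":0.02,"slide":[-0.0017,-0.0056,0.0334],"spin":0},
    {"gripper":0.02,"slide":[-0.0017,-0.0056,0.0334],"spin":0},
    {"gripper":0.02,"slide":[-0.0017,-0.0056,0.0334],"spin":0},
    {"gripper":0.02,"slide":[-0.0017,-0.0056,0.0334],"spin":0}
  ]
}}

```text
time_s: 17.65
ee_pos: [0.4594, -0.1388, 0.4529]
eef_rot: [-3.141, 0.001, 2.958]
force: [1.0, 0.3, -4.0]
grip_width: 0.0326
grip_force: 60.0
```

```bash
python3 tilt.py t8 | head -1; python3 fit.py t8; python3 - <<'E'
from h import *
z=np.load("t8_scene.npz"); i=cams.camera_info("scene")
R=Ro.from_euler("xyz",z["eef_rot"]).as_matrix()
n=np.array([-.564,.105,.819]); O=np.array([.571,-.1572,.1165])
print("axis px",proj(O+np.outer([0,.016,.02,.04,.06,.08,.1],n),i).round(1).tolist())
for y in(0,.0025): print("mouth px",proj(z["ee_pos"]+R@[-.0904,y,.3038],i).round(1), "world",(z["ee_pos"]+R@[-.0904,y,.3038]).round(4))
a=z["p"][195:285,170:260,::-1]; a=cv2.resize(a,(590,590),interpolation=cv2.INTER_CUBIC)
w=np.load("t8_wrist.npz")["p"][100:360,180:380,::-1]
cv2.imwrite("pics/c5.png",a)
E
```

```text
[ 0.4594 -0.1388  0.4529] [-3.1415e+00  7.0000e-04  2.9578e+00] [ 1.   0.3 -4. ] [-0.02  0.15  0.01] 0.0326
('scene',) 901 [-0.0022 -0.0012  0.1754] tilt [34.54 -1.42] mouth(tool) [-0.0906  0.0027  0.3039] rms 0.0006
('scene', 'wrist') 2560 [-0.0022 -0.0008  0.1753] tilt [34.46 -1.21] mouth(tool) [-0.0905  0.0025  0.3039] rms 0.0005
axis px [[211.5, 262.1], [209.2, 256.2], [208.6, 254.7], [205.7, 247.1], [202.7, 239.4], [199.7, 231.6], [196.6, 223.5]]
mouth px [[204.8 247.7]] world [ 0.5484 -0.1554  0.1492]
mouth px [[205.9 247.3]] world [ 0.5489 -0.1529  0.1492]
```

View pics/c5.png

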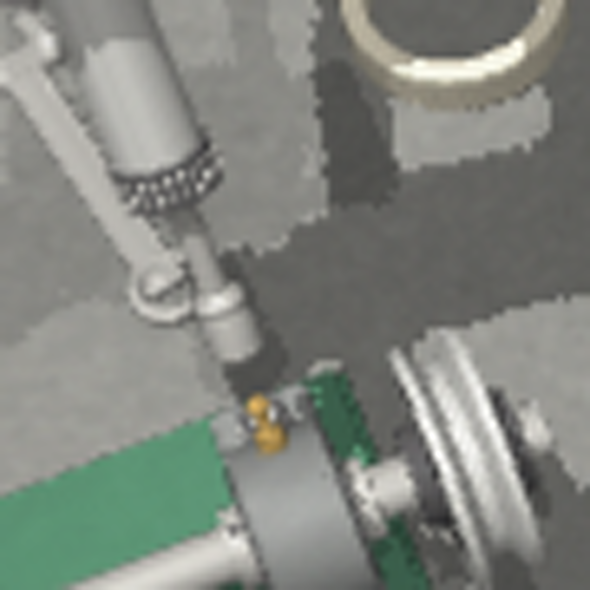

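Crop: the coupler's axis runs from (219,300) through the mouth at (240,352) and lands on the nipple head at (258,405), within about 1 mm. Advance along the axis, first to just inside the funnel.

{"name": "jog_arm", "arguments": {
  "rows": [
    {"gripper":0.02,"slide":[-0.0034,0,0.0049],"spin":0},
    {"gripper":0.02,"slide":[-0.0069,0,0.0098],"spin":0},
    {"gripper":0.02,"slide":[-0.0103,0,0.0147],"spin":0},
    {"gripper":0.02,"slide":[-0.0126,0,0.018],"spin":0},
    {"gripper":0.02,"slide":[-0.0126,0,0.018],"spin":0},
    {"gripper":0.02,"slide":[-0.0126,0,0.018],"spin":0}
  ]
}}

```text
time_s: 18.55
ee_pos: [0.4718, -0.1411, 0.4344]
eef_rot: [3.142, -0.0, 2.958]
force: [0.2, -0.4, -4.5]
grip_width: 0.0323
grip_force: 60.0
```

{"name": "jog_arm", "arguments": {
  "rows": [
    {"gripper":0.02,"slide":[-0.0011,0,0.0016],"spin":0},
    {"gripper":0.02,"slide":[-0.0023,0,0.0033],"spin":0},
    {"gripper":0.02,"slide":[-0.0034,0,0.0049],"spin":0},
    {"gripper":0.02,"slide":[-0.0034,0,0.0049],"spin":0}
  ]
}}

```text
time_s: 18.95
ee_pos: [0.475, -0.1418, 0.4297]
eef_rot: [-3.141, -0.0, 2.958]
force: [-1.7, -1.3, -1.2]
grip_width: 0.0328
grip_force: 60.0
```

Contact has begun (about 3.6 N along the axis). Keep going for the snap.

{"name": "jog_arm", "arguments": {
  "rows": [
    {"gripper":0.02,"slide":[-0.0011,0,0.0016],"spin":0},
    {"gripper":0.02,"slide":[-0.0023,0,0.0033],"spin":0},
    {"gripper":0.02,"slide":[-0.0023,0,0.0033],"spin":0}
  ]
}}

```text
time_s: 19.25
ee_pos: [0.4775, -0.1421, 0.4258]
eef_rot: [3.141, -0.001, 2.958]
force: [0.3, -1.5, -5.7]
grip_width: 0.0327
grip_force: 60.0
```

{"name": "jog_arm", "arguments": {
  "rows": [
    {"gripper":0.02,"slide":[-0.0011,0,0.0016],"spin":0},
    {"gripper":0.02,"slide":[-0.0023,0,0.0033],"spin":0},
    {"gripper":0.02,"slide":[-0.0023,0,0.0033],"spin":0}
  ]
}}

```text
time_s: 19.55
ee_pos: [0.4795, -0.1425, 0.4236]
eef_rot: [-3.141, -0.0, 2.958]
force: [-7.3, 0.3, 5.5]
grip_width: 0.0327
grip_force: 60.0
```

Force dropped (snap), then rose to about 12 N, so the coupler is home and the spring has started moving. Push in further.

{"name": "jog_arm", "arguments": {
  "rows": [
    {"gripper":0.02,"slide":[-0.0011,0,0.0016],"spin":0},
    {"gripper":0.02,"slide":[-0.0023,0,0.0033],"spin":0},
    {"gripper":0.02,"slide":[-0.0034,0,0.0049],"spin":0},
    {"gripper":0.02,"slide":[-0.0043,0,0.0061],"spin":0},
    {"gripper":0.02,"slide":[-0.0043,0,0.0061],"spin":0},
    {"gripper":0.02,"slide":[-0.0043,0,0.0061],"spin":0}
  ]
}}

```text
time_s: 20.15
ee_pos: [0.4836, -0.1432, 0.4181]
eef_rot: [-3.141, 0.0, 2.958]
force: [-8.7, 0.6, 9.7]
grip_width: 0.0326
grip_force: 60.0
```

```bash
python3 - <<'E'
from h import *
o=telemetry.get_obs(); n=np.array([-.564,.105,.819]); print(o["ee_pos"].round(4),o["force"].round(1),o["moment"].round(2),"axial",((o["force"]-[.5,0,-4.2])@n).round(1),"travel from 40mm pose",((np.array([.4594,-.1388,.4529])-o["ee_pos"])@n).round(4))
E
python3 tilt.py t9 | head -1; sed -i 's/(-.062,-.042,.009),(-.05,0,.005)/(-.062+N,-.042+N,.009),(-.05,0,.005)/; s/^def sdf/N=float(sys.argv[2]) if len(sys.argv)>2 else 0\ndef sdf/' fit.py; for n in .005 .008 .010 .012; do python3 fit.py t9 $n; done
```

```text
[ 0.4836 -0.1432  0.4181] [-8.7  0.6  9.7] [ 0.1   1.96 -0.01] axial 16.6 travel from 40mm pose 0.0426
[ 0.4836 -0.1432  0.4181] [-3.1413e+00  2.0000e-04  2.9579e+00] [-8.7  0.6  9.7] [ 0.1   1.96 -0.01] 0.0326
('scene',) 920 [-0.0026 -0.0006  0.1767] tilt [34.27 -0.87] mouth(tool) [-0.0904  0.0017  0.3056] rms 0.0009
('scene', 'wrist') 2577 [-0.002  -0.0005  0.1754] tilt [33.96 -0.84] mouth(tool) [-0.0892  0.0018  0.3047] rms 0.0005
('scene',) 903 [-0.0028 -0.0007  0.1767] tilt [33.92 -1.05] mouth(tool) [-0.0898  0.0021  0.3061] rms 0.0008
('scene', 'wrist') 2560 [-0.0021 -0.0006  0.1753] tilt [33.75 -0.95] mouth(tool) [-0.0888  0.002   0.305 ] rms 0.0005
('scene',) 883 [-0.0027 -0.0008  0.1763] tilt [33.77 -1.16] mouth(tool) [-0.0893  0.0023  0.306 ] rms 0.0008
('scene', 'wrist') 2540 [-0.0021 -0.0006  0.1753] tilt [33.66 -0.98] mouth(tool) [-0.0886  0.0021  0.3051] rms 0.0005
('scene',) 851 [-0.0024 -0.0009  0.1759] tilt [33.72 -1.27] mouth(tool) [-0.089   0.0026  0.3056] rms 0.0007
('scene', 'wrist') 2508 [-0.0022 -0.0006  0.1752] tilt [33.61 -1.09] mouth(tool) [-0.0885  0.0023  0.3051] rms 0.0005
```

Axial force 16.6 N means about 9.4 mm in, matching the 9.6 mm of travel. The gun hasn't slipped in the pads. About 4 mm more.

{"name": "jog_arm", "arguments": {
  "rows": [
    {"gripper":0.02,"slide":[-0.0011,0,0.0016],"spin":0},
    {"gripper":0.02,"slide":[-0.0023,0,0.0033],"spin":0},
    {"gripper":0.02,"slide":[-0.0023,0,0.0033],"spin":0},
    {"gripper":0.02,"slide":[-0.0023,0,0.0033],"spin":0},
    {"gripper":0.02,"slide":[-0.0023,0,0.0033],"spin":0},
    {"gripper":0.02,"slide":[-0.0023,0,0.0033],"spin":0}
  ]
}}

```text
time_s: 21.05
ee_pos: [0.4858, -0.1436, 0.415]
eef_rot: [-3.141, 0.0, 2.958]
force: [-11.7, 0.9, 12.3]
grip_width: 0.0324
grip_force: 60.0
```

```bash
python3 tilt.py t10 | head -1; python3 fit.py t10 .013; python3 - <<'E'
from h import *
o=telemetry.get_obs(); n=np.array([-.564,.105,.819]); print("axial",((o["force"]-[.5,0,-4.2])@n).round(1),"travel",((np.array([.4594,-.1388,.4529])-o["ee_pos"])@n).round(4))
a=np.load("t10_scene.npz")["p"][195:285,170:260,::-1]; cv2.imwrite("pics/c6.png",cv2.resize(a,(590,590),interpolation=cv2.INTER_CUBIC))
E
```

```text
[ 0.4858 -0.1436  0.415 ] [-3.1413e+00  2.0000e-04  2.9579e+00] [-11.7   0.9  12.3] [ 0.17  2.19 -0.06] 0.0324
('scene',) 881 [-0.0028 -0.0007  0.1764] tilt [33.69 -0.97] mouth(tool) [-0.0894  0.0019  0.3062] rms 0.0008
('scene', 'wrist') 2539 [-0.0022 -0.0005  0.1752] tilt [33.56 -0.85] mouth(tool) [-0.0885  0.0018  0.3052] rms 0.0005
axial 19.7 travel 0.0464
```

View pics/c6.png

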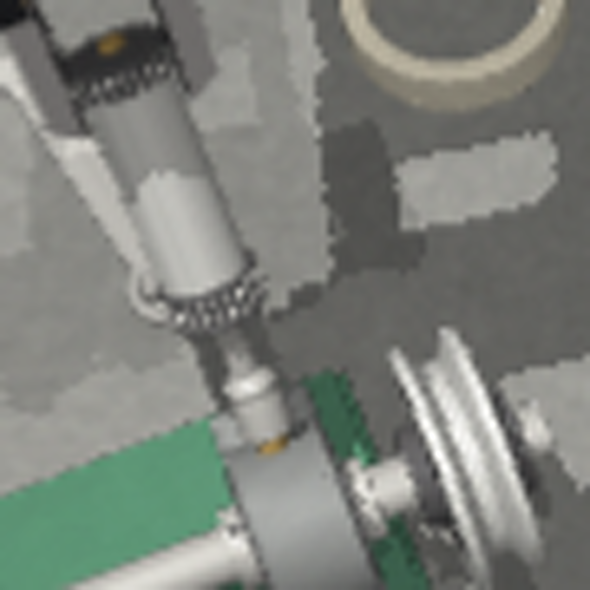

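The picture shows the coupler at (258,410) seated over the nipple, with only the brass hexagon left visible at (273,447). The tube is visibly shortened, still gripped, 19.7 N axial and about 13.5 mm in. Handing in.

```bash
python3 -c "
from station import workorder
print(workorder.hand_in())"
```

```text
the job is handed in; nothing more can be done
None
```

The coupler snapped home on nipple_left, the nipple beside the grooved pulley, and the gun is held pressed in about 13.5 of 16 mm (19.7 N), still gripped at 60 N by its rear cap instead of the barrel; handed in at about 21 s, no verdict returned.

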